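# Partition a storage bin and tip in the nuts

### The arm

A 6-joint arm with a two-finger parallel gripper is mounted at the origin on the work surface. World frame = base frame: x ahead of the robot, y to its left, z up, the work surface at z = 0. Lengths are in mm, angles in degrees, forces in N, time in s.
With the tool pointing down it reaches from about 300 to 850 mm from the base axis. Payload 4.2 kg.
Tool frame: the origin (TCP) lies midway between the tips of the shut fingers; the grasp point (between the pads) lies 19 mm behind it; z points along the fingers, y is the line along which they close (so a half turn about z gives the same grasp; the last joint's range is limited). The gripper opens to 91 mm and grips with 3 to 60 N. Pads are 32 mm wide; open, the fingers measure 118 mm over their backs; the gripper's body (76 mm by 178 mm) begins 60 mm behind the grasp point.
Start: joints at [-68.755, 18.312, 89.639, -0, 72.044, -1.146], TCP at [219.038, -531.663, 213.976] pointing down, gripper open.
Joint ranges: [-177.97, 177.97], [-48.28, 115.42], [12.27, 149.76], [-77.06, 257.06], [2.81, 150.46], [-146.56, 146.56]. Speed limits (degrees/s): [147.25, 147.25, 180, 180, 180, 180].

### API

Orientations are given as [roll, pitch, yaw] about the fixed x, y, z axes, in that order (R = Rz(yaw) Ry(pitch) Rx(roll)).
In Python, from workcell import state, grab_frame, camera_model, workorder gives the robot as it stands.
- The arm moves only by the tool carry_out, never from a script. Its argument "commands" is a list of rows, each a list of 7 numbers: the turn, a rotation vector about the tool's x, y, z in degrees, then the shift along the tool's x, y, z in mm, then the opening, from -1 (shut) to 1 (fully open). In form: [[ax, ay, az, dx, dy, dz, hand], ...]. A call has 1 to 20 rows; each row is the pose to reach, as a shift and turn from the pose commanded when the call began, along the tool's axes at that moment; what a row does not reach only later rows make up. A row lasts 1/10 s, in which the tool goes at most 50 mm and 8.59 degrees, less where a joint would pass 70% of its speed; a pose out of reach is approached as far as the arm can. A call with a gripper value outside its range is refused whole. The fingers move at their own pace and stop on an object; "force" is the grip in N (left out, the last holds). Time passes only in rows, so rows that repeat a pose let the fingers close. It gives the time, the measured TCP pose, the force, the opening and the grip force at its end, in the units of the state.
- state(): the state, without advancing time (a new reading comes with each control period).
- grab_frame(name): name is "scene" or "side" or "wrist"; returns the picture (384x512x3 uint8, red, green, blue); there is no depth.
- camera_model(name): a dict with "fx", "fy", "cx", "cy" (pixels), "dist" ([k1, k2, p1, p2, k3] as OpenCV has them; the pictures are not rectified), "origin" and "rotation" of the camera in the world; the wrist camera has in their place "mount" (4x4, takes a point from camera to tool coordinates, whose origin is the TCP and whose axes are the flange's). Camera axes: x right, y up, looking along -z (the intrinsics and any distortion apply to the point x, -y, -z); pixel columns grow to the right and rows downward; lengths in mm; the calibration is good to about 2 mm. A picture is of the moment at which its call begins: read the wrist's pose just before it. camera_model takes no time and is no camera call.
- workorder.job_done(): hands the job in; it is judged then, once.
The state is a dict: "time_s": time; "qpos": joint angles; "qvel": joint speeds; "effort": joint torques, N m; "ee_pos": TCP position; "ee_rot": TCP orientation; "force": force on the tool from outside, world axes, zero at the start; "torque": the same for the moment, N m; "gripper_width": finger opening in mm; "gripper_force": force on a finger pad.
Only numpy, scipy, OpenCV 4.12 (cv2) and the standard library are available. Lean on these libraries where they do the work, as an engineer would, in place of code of your own. Each camera call takes 0.05 s, during which the arm holds its last target. There are 200 camera calls.

### The job

First take the wide divider plate out of the slanted rack and stand it upright in the bin's divider slot, fully home on the bin floor, and let go of it. Then pick up the hand tray by its slanted handle and tip all five nuts into the bin's larger compartment (the one nearer the robot), and set the empty tray back down flat on the bench. Leave the narrow spare plate, the white bottle, the gauge stand and the hammer alone.

Things in the scene. Friction and masses are not known exactly. Their poses are not given: they have to be found in the camera images.
- bin: Blue open parts bin fixed to the bench, 210 (x) x 123 (y) x 75 mm high, walls and floor 4 mm. Origin: centre of underside; z up; its -x end (white card) faces the robot. Ribs inside the long walls (8 mm deep, 4 mm thick) form one divider slot across it, 15 mm to +x of the origin. The larger compartment, about 112 mm long, lies on the -x side of the slot.
- slot (a point): Centre of the divider slot on the bin's inner floor (4 mm above the bench); axes as the bin's. The slot runs along y, 115 mm from wall to wall, and is 11 mm wide in x between the ribs, flaring to about 20 mm at its mouth at the rim (75 mm above the bench).
- front (a point): Centre of the larger compartment's floor, the one nearer the robot; axes as the bin's.
- rack: Steel rack fixed to the bench, base 215 (x) x 130 (y) x 8 mm. Origin: centre of underside. Two slots, 86 mm apart in its x, lean 35 degrees from vertical, top towards its -x (the robot). Each is 11 mm wide; along the slant from the slot's bottom the lower (-x) cheek reaches 56 mm, the upper cheek 26 mm. Plates draw out along the slant.
- divider: The wide divider plate: aluminium, 110 mm wide (own y), 8 mm thick (own x), 100 mm tall (own z), about 0.22 kg, symmetric both ways round. Origin: middle of its lower edge. Starts in one of the rack's two slots (either), leaning 35 degrees; its upper 44 mm stands free on both sides.
- spare: The narrow spare plate, of the same make but only 78 mm wide (own y); 8 mm thick, 100 mm tall. Origin: middle of its lower edge. Stands in the other rack slot; leave it there.
- tray: Loose sheet-steel hand tray, about 0.18 kg empty, 74 mm wide (own y), sides 30 mm high; closed back at own x = -56 mm, open front at x = +80 mm, where the floor rises at 22 degrees over the last 25 mm. Origin: underside, x = 0; z up. It pours over its front (+x); a tip of 70 to 75 degrees empties it. Black rubber tab handle at the back.
- handle (a point): Grip point inside the tab handle, 50 mm above the tray's underside and 70 mm behind its origin; axes as the tray's. The tab is 10 mm thick, 32 mm wide, rises from the top of the back wall leaning 30 degrees from vertical, outwards (to own -x); it begins 23 mm below this point along the slant and goes on 21 mm above it.
- lip (a point): Middle of the tray's pouring lip (own x = +80 mm, 12 mm above the underside); axes as the tray's.
- nut0: One of five like steel hex nuts lying in the tray, 24 mm across flats, 13 mm high, 33 g; origin: centre of its underside as built.
- nut1: One of five like steel hex nuts lying in the tray, 24 mm across flats, 13 mm high, 33 g; origin: centre of its underside as built.
- nut2: One of five like steel hex nuts lying in the tray, 24 mm across flats, 13 mm high, 33 g; origin: centre of its underside as built.
- nut3: One of five like steel hex nuts lying in the tray, 24 mm across flats, 13 mm high, 33 g; origin: centre of its underside as built.
- nut4: One of five like steel hex nuts lying in the tray, 24 mm across flats, 13 mm high, 33 g; origin: centre of its underside as built.
- can: Bystander: white bottle with black cap, 52 mm across, 150 mm tall, between rack and bin on the robot's side. Origin: centre of its underside.
- gauge: Bystander: gauge stand, base 75 x 55 x 28 mm, upright column to 218 mm, and at 160 mm height a side arm to its +y with a dial, to 97 mm out. Origin: centre of its underside.
- hammer: Bystander: hammer lying on the bench beyond the tray, about 260 mm long (own x), head at its +x end, 91 mm wide; origin under the middle of its length.
Mind the look-alikes: they are no part of the job. Leave any orange or purple look-alike of the tray alone.

How it is judged (in metres and radians):
On the way, in this order (a step that is already met when the one before it is completed fails the run):
1. the wide divider stands upright in the bin's slot, fully home, and let go (distance between divider and slot below 0.008 m and angle between divider's own z axis and vertical below 0.08 rad and angle between the y axis of divider and the y axis of bin, either way round below 0.1 rad and contact force between divider and the fingers below 0.1 N and linear speed of divider below 0.02 m/s), for 0.2 s.
2. all five nuts lie in the bin's larger compartment (x of nut0 in the frame of bin between -0.101 and 0.009 m and y of nut0 in the frame of bin between -0.058 and 0.058 m and z of each of nut0, nut1, nut2, nut3, nut4 in the frame of bin below 0.065 m and x of nut1 in the frame of bin between -0.101 and 0.009 m and y of nut1 in the frame of bin between -0.058 and 0.058 m and x of nut2 in the frame of bin between -0.101 and 0.009 m and y of nut2 in the frame of bin between -0.058 and 0.058 m and x of nut3 in the frame of bin between -0.101 and 0.009 m and y of nut3 in the frame of bin between -0.058 and 0.058 m and x of nut4 in the frame of bin between -0.101 and 0.009 m and y of nut4 in the frame of bin between -0.058 and 0.058 m), for 0.2 s.
At the end, for the whole second after the job is handed in: Divider in the slot: origin within 8 mm of site slot, upright within 0.08 rad, in line within 0.1 rad. All five nuts in the larger compartment, below the rim. Tray down on the bench (origin under 6 mm high, level within 0.06 rad). All at rest (under 0.02 m/s) (all of step 2 and distance between divider and slot below 0.008 m and angle between divider's own z axis and vertical below 0.08 rad and angle between the y axis of divider and the y axis of bin, either way round below 0.1 rad and height (world z) of tray below 0.006 m and angle between tray's own z axis and vertical below 0.06 rad and linear speed of each of nut0, nut1, nut2, nut3, nut4, divider, tray below 0.02 m/s); the robot touches nothing.
It fails at once if the spare plate is moved by more than 20 mm (distance of spare from where it was at the start of the episode above 0.02 m).
It fails at once if the white bottle, gauge stand or hammer is moved by more than 30 mm (distance of any of can, gauge, hammer from where it was at the start of the episode above 0.03 m).
It also fails if it takes over 72 s, if anything falls off the work surface, if the arm or the gripper's body presses on something with over 40 N, if the wrist force passes 120 N, or if a joint passes its speed limit or range.

## Working session

There is one attempt and no reset: what is moved stays moved. The work goes in short steps, Python scripts to look and compute and a tool call to move; the robot and the scene stay as the last step left them, time stands still between calls to the robot, and variables do not carry over. Pictures are saved under pics/ and viewed, at most 10 in all, crops included, and the job is handed in when it is done.

Besides the shell and the picture viewer there is one more tool, called after "Call:" as name(argument=value, ...) on one line, values as JSON. carry_out: Moves the arm, as the interface text tells. Its arguments: {"type":"object","properties":{"commands":{"type":"array"},"force":{"type":"number"}},"required":["commands"]}

```bash
ls; mkdir -p pics; python3 - <<'E'
from workcell import state, grab_frame, camera_model
import cv2
print(state())
for n in("scene","side","wrist"):
    im=grab_frame(n); cv2.imwrite(f"pics/{n}0.png",im[:,:,::-1]); print(n,camera_model(n))
E
```

```text
pics
{'time_s': 0.0, 'qpos': array([-6.87551320e+01,  1.83514530e+01,  8.97075444e+01, -3.26050983e-04,
        7.20419732e+01, -1.14650444e+00]), 'qvel': array([-0.07099533, -0.04596211, -0.07133245, -0.06184837, -0.01446216,
       -0.02198122]), 'effort': array([-9.43901068e-04, -4.12456119e+01, -2.31977177e+01,  7.22978264e-02,
        4.58007900e-02, -1.49807420e-04]), 'ee_pos': array([ 218.84578997, -531.17841488,  213.1144408 ]), 'ee_rot': array([-1.79899043e+02, -1.71038677e-03,  2.23914718e+01]), 'force': array([-0.51628773,  0.00452669,  0.35898715]), 'torque': array([-0.0107346 ,  0.00309914, -0.02020261]), 'gripper_force': 0.0, 'gripper_width': 91.54305288250615}
scene {'fx': 396.3008158097629, 'fy': 396.3008158097629, 'cx': 264.56147533115063, 'cy': 193.9128930537675, 'dist': array([0.02230782, 0.        , 0.        , 0.        , 0.        ]), 'origin': array([ 927.647535  , -709.97599402,  916.8527425 ]), 'rotation': array([39.76976787,  0.71309544, 31.17310973])}
side {'fx': 469.90396368948564, 'fy': 469.90396368948564, 'cx': 249.73807130561516, 'cy': 190.2190399180325, 'dist': array([-0.13687357,  0.        ,  0.        ,  0.        ,  0.        ]), 'origin': array([-319.58591168,  613.32393947, 1181.11454055]), 'rotation': array([  44.22774483,    0.79607406, -129.42301669])}
wrist {'fx': 304.8283094901181, 'fy': 304.8283094901181, 'cx': 255.5881176996637, 'cy': 193.9625301453015, 'dist': array([-0.08093213,  0.        ,  0.        ,  0.        ,  0.        ]), 'mount': array([[-1.76670094e-04,  9.71969356e-01,  2.35107508e-01,
         6.35782484e+01],
       [ 9.99999983e-01,  1.57673799e-04,  9.95969475e-05,
         2.88727894e-02],
       [ 5.97348871e-05,  2.35107522e-01, -9.71969367e-01,
        -1.71962470e+02],
       [ 0.00000000e+00,  0.00000000e+00,  0.00000000e+00,
         1.00000000e+00]])}
```

View pics/scene0.png

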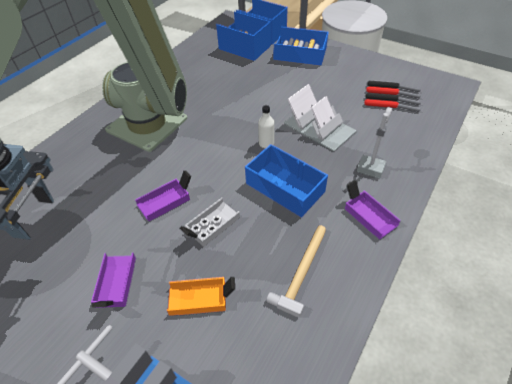

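View pics/side0.png

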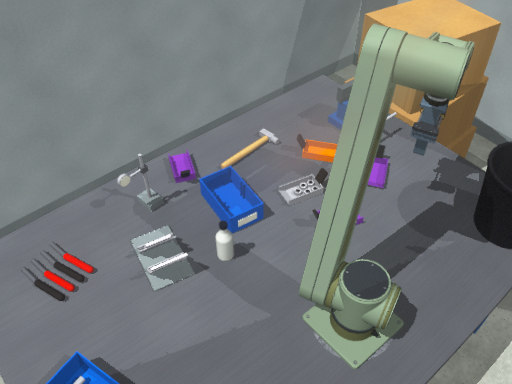

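The scene view shows the rack at (322,125) with plates at (304,105) and (323,117), the bin at (287,180), and the bottle at (266,130). The steel tray with nuts is at (211,222) and the gauge at (372,165). 

Tray candidates: steel tray (211,222), purple (163,200), purple (114,280), purple (372,214), orange (198,296). I choose the bare steel one holding the nuts. Bin candidates: the blue bin with ribs at (287,180), and blue boxes at (252,30), (302,45) and (150,370). I choose (287,180). Plate candidates are (304,105) and (323,117), to be decided by width. I'll check these in a close crop.

```bash
cat > h.py <<'E'
import numpy as np, cv2
from scipy.spatial.transform import Rotation as R
from workcell import state, grab_frame, camera_model
def pose(n,st=None):
    c=camera_model(n)
    if 'origin' in c: return c,np.array(c['origin']),R.from_euler('xyz',c['rotation'],degrees=True).as_matrix()
    T=R.from_euler('xyz',st['ee_rot'],degrees=True).as_matrix(); m=c['mount']
    return c,np.array(st['ee_pos'])+T@m[:3,3],T@m[:3,:3]
def K(c): return np.array([[c['fx'],0,c['cx']],[0,c['fy'],c['cy']],[0,0,1.]])
def rays(n,px,st=None):
    c,o,M=pose(n,st)
    u=cv2.undistortPoints(np.array(px,float).reshape(-1,1,2),K(c),c['dist']).reshape(-1,2)
    d=np.c_[u[:,0],-u[:,1],-np.ones(len(u))]@M.T
    return o,d
def onz(n,px,z,st=None):
    o,d=rays(n,px,st); return o+d*((z-o[2])/d[:,2])[:,None]
def proj(n,P,st=None):
    c,o,M=pose(n,st); q=(np.array(P,float).reshape(-1,3)-o)@M*[1,-1,-1]
    return cv2.projectPoints(q,np.zeros(3),np.zeros(3),K(c),c['dist'])[0].reshape(-1,2)
def tri(a,b): # lists of (name,px,st)
    A=np.zeros((3,3));v=np.zeros(3)
    for n,p,s in (a,b):
        o,d=rays(n,[p],s);d=d[0]/np.linalg.norm(d[0]);Q=np.eye(3)-np.outer(d,d);A+=Q;v+=Q@o
    return np.linalg.solve(A,v)
E
python3 - <<'E'
from h import *
print(onz('scene',[(146,125),(211,222),(287,180),(322,125),(266,147),(372,170)],0).round())
print(onz('side',[(355,320),(302,188),(232,200),(163,255),(225,257),(150,203)],0).round())
a=cv2.imread('pics/scene0.png')[78:252,170:400]; b=cv2.imread('pics/side0.png')[140:300,110:340]
cv2.imwrite('pics/c1.png',cv2.resize(np.vstack([a,b])[:174],None,fx=3.4,fy=3.4,interpolation=2))
E
```

```text
[[  -1.   -5.    0.]
 [ 445. -230.   -0.]
 [ 554.   20.    0.]
 [ 534.  308.    0.]
 [ 422.  114.    0.]
 [ 763.  193.   -0.]]
[[  -2.   -7.    0.]
 [ 469. -252.    0.]
 [ 582.  -28.    0.]
 [ 536.  282.    0.]
 [ 406.  137.    0.]
 [ 754.  198.    0.]]
```

View pics/c1.png

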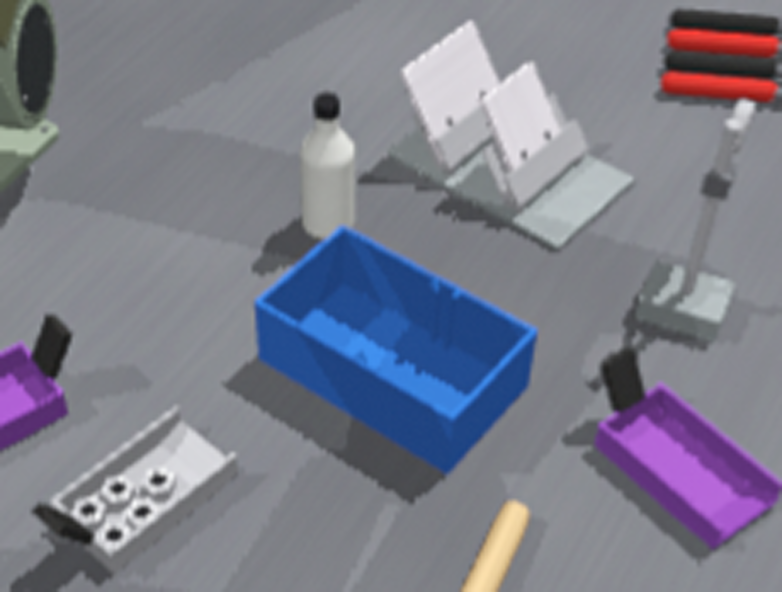

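The crop shows the left (robot-side) plate is the wide one. The target tray is bare steel with five nuts and a black tab at its lower-left end. Next I'll move above the scene for a wrist view.

Call:
carry_out(commands=[[0, 0, -75, 467, -448, -137, 1], [0, 0, -75, 467, -448, -137, 1], [0, 0, -75, 467, -448, -137, 1], [0, 0, -75, 467, -448, -137, 1], [0, 0, -75, 467, -448, -137, 1], [0, 0, -75, 467, -448, -137, 1], [0, 0, -75, 467, -448, -137, 1], [0, 0, -75, 467, -448, -137, 1], [0, 0, -75, 467, -448, -137, 1], [0, 0, -75, 467, -448, -137, 1], [0, 0, -75, 467, -448, -137, 1], [0, 0, -75, 467, -448, -137, 1], [0, 0, -75, 467, -448, -137, 1], [0, 0, -75, 467, -448, -137, 1], [0, 0, -75, 467, -448, -137, 1], [0, 0, -75, 467, -448, -137, 1], [0, 0, -75, 467, -448, -137, 1], [0, 0, -75, 467, -448, -137, 1]])

```text
time_s: 1.95
ee_pos: [479.6, 59.1, 350.9]
ee_rot: [-180.0, 0.0, 97.3]
force: [-0.0, 0.6, -0.1]
gripper_width: 91.0
gripper_force: 0.0
```

```bash
python3 - <<'E'
from h import *
import pickle
s=state(); im=grab_frame('wrist')[:,:,::-1]; cv2.imwrite('pics/w1.png',im); pickle.dump(s,open('w1.pkl','wb'))
print(s['time_s'],s['qpos'].round(1),s['ee_pos'].round(1),s['ee_rot'].round(2))
cv2.imwrite('pics/w1b.png',cv2.resize(im,(800,600),interpolation=2))
E
```

```text
1.95 [ 5.7  6.6 85.7 -0.  87.8 -1.6] [479.6  59.1 350.9] [-1.7997e+02  2.0000e-02  9.7270e+01]
```

View pics/w1b.png

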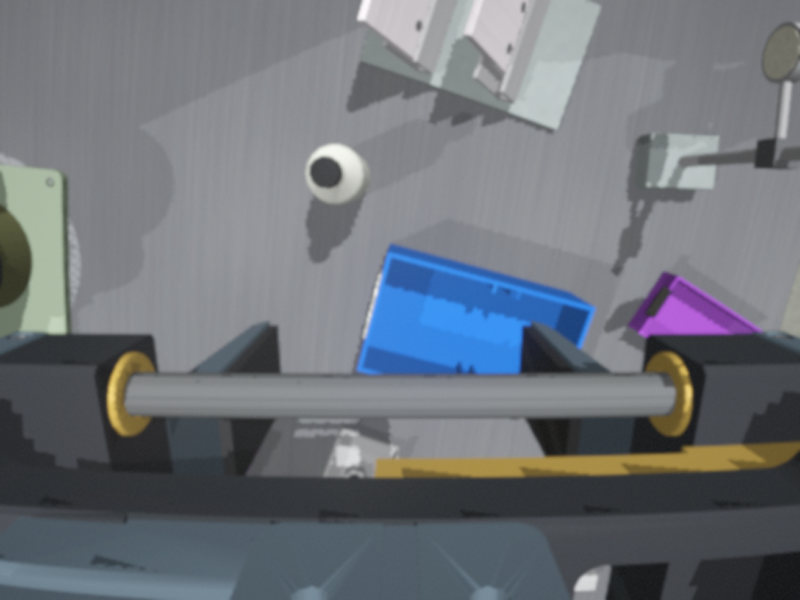

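The wrist view (800x600) shows the bin rim corners near (393,246) and (592,307), the rack cut off at the top, the bottle at (337,173), and the gripper covering the lower half. I'll shift toward the rack.

Call:
carry_out(commands=[[0, 0, 0, 98, 33, 0, 1], [0, 0, 0, 98, 33, 0, 1], [0, 0, 0, 98, 33, 0, 1], [0, 0, 0, 98, 33, 0, 1], [0, 0, 0, 98, 33, 0, 1]])

```text
time_s: 2.5
ee_pos: [500.1, 160.7, 351.0]
ee_rot: [-180.0, 0.0, 97.3]
force: [0.4, -0.1, 0.4]
gripper_width: 90.9
gripper_force: 0.0
```

```bash
python3 - <<'E'
from h import *
import pickle
s=state(); im=grab_frame('wrist')[:,:,::-1]; cv2.imwrite('pics/w2.png',im); pickle.dump(s,open('w2.pkl','wb'))
print(s['ee_pos'].round(1),s['ee_rot'].round(2))
c=im[0:240,190:510]
cv2.imwrite('pics/w2b.png',cv2.resize(c,None,fx=2.5,fy=2.5,interpolation=2))
E
```

```text
[500.1 160.7 351. ] [-1.7998e+02  5.0000e-02  9.7330e+01]
```

View pics/w2b.png

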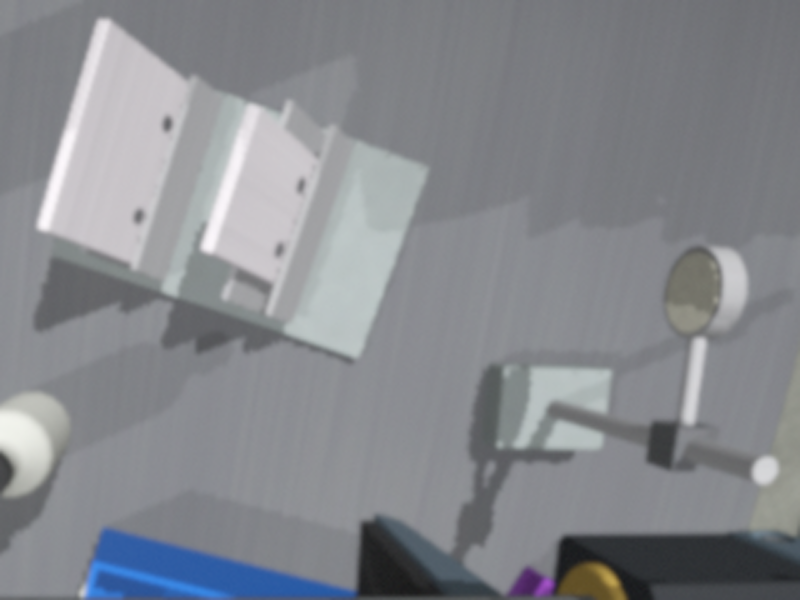

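The crop shows the rack base's right edge corners at (428,167) and (357,357), the wide plate's top edge from (104,18) to (40,230), and the narrow plate's from (250,104) to (205,252). The gauge dial is at (705,290).

```bash
python3 - <<'E'
from h import *
import pickle
s=pickle.load(open('w2.pkl','rb')); s1=pickle.load(open('w1.pkl','rb'))
f=lambda L:np.array(L)/2.5+[190,0]
b=onz('wrist',f([(428,167),(357,357)]),8,s); d=b[0]-b[1]; print('base',b.round(1),np.linalg.norm(d),np.degrees(np.arctan2(-d[0],d[1])))
for z in(85,90,95,100):
  t=onz('wrist',f([(104,18),(40,230)]),z,s); d=t[0]-t[1]; print(z,t.round(1).tolist(),np.linalg.norm(d).round(1),np.degrees(np.arctan2(-d[0],d[1])).round(2))
t=onz('wrist',f([(250,104),(205,252)]),92,s); d=t[0]-t[1]; print('spare',t.round(1).tolist(),np.linalg.norm(d).round(1))
# wide plate lower free-face line (upper cheek) & scene corners: crop /3.4+(170,78)
g=lambda L:np.array(L)/3.4+[170,78]
print('scene tri',[tri(('wrist',f(a),s),('scene',g(b),None)).round(1).tolist() for a,b in(((104,18),(471,22)),((40,230),(404,70)))])
# bin in w1, sharpen: blue mask & rim corners
im=cv2.imread('pics/w1.png'); hsv=cv2.cvtColor(im,cv2.COLOR_BGR2HSV)
m=cv2.inRange(hsv,(100,150,40),(125,255,255)); m[:,:220]*=1; m[245:]=0
n,l,st,_=cv2.connectedComponentsWithStats(m); k=1+st[1:,4].argmax(); print(st[k])
c=im[150:250,215:395]; 
# scene bin corners too
a=cv2.imread('pics/scene0.png')[140:220,235:335]
A=cv2.resize(c,(800,444),interpolation=2)
cv2.imwrite('pics/bin.png',A)
E
```

```text
base [[647.2 332.8   8. ]
 [622.5 205.9   8. ]] 129.26083628839424 -11.013985288676546
85 [[438.8, 368.5, 85.0], [416.3, 255.0, 85.0]] 115.7 -11.19
90 [[439.4, 366.9, 90.0], [417.2, 254.7, 90.0]] 114.4 -11.19
95 [[440.0, 365.3, 95.0], [418.0, 254.3, 95.0]] 113.1 -11.19
100 [[440.6, 363.6, 100.0], [418.9, 254.0, 100.0]] 111.7 -11.19
spare [[521.3, 333.2, 92.0], [508.1, 254.2, 92.0]] 80.1
scene tri [[442.1, 363.9, 101.1], [422.8, 254.7, 106.0]]
[ 229  157  151   82 7980]
```

View pics/bin.png

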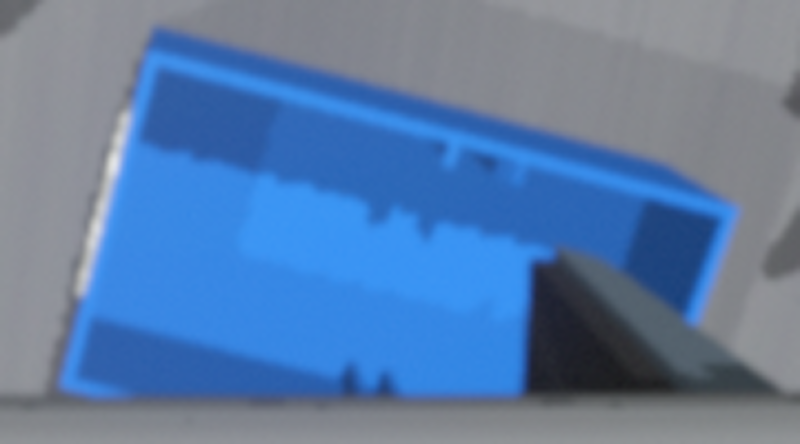

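The bin crop shows the rim's outer corners at (152,53), (739,208) and (60,388), and the far rib pair at (449,150) and (517,172) at the rim.

```bash
python3 - <<'E'
from h import *
import pickle
s=pickle.load(open('w1.pkl','rb'))
f=lambda L:(np.array(L)+.0)/[800/180,4.44]+[215,150]-.4
q=onz('wrist',f([(152,53),(739,208),(60,388),(449,148),(517,170)]),75,s); print(q.round(1))
a=q[1]-q[0]; b=q[2]-q[0]
print(np.linalg.norm(a),np.degrees(np.arctan2(a[1],a[0])),np.linalg.norm(b),np.degrees(np.arctan2(b[0],-b[1])))
y=np.arctan2(a[1],a[0]); u=np.array([np.cos(y),np.sin(y)]);v=np.array([-u[1],u[0]])
m=(q[0]+q[1])[:2]/2; c=m-v*61.5; print('centre',c,'slot',c+15*u,'rib x',(q[3:,:2]-c)@u,(q[3:,:2]-c)@v)
E
```

```text
[[466.4  63.6  75. ]
 [673.6  36.6  75. ]
 [448.5 -58.2  75. ]
 [569.8  44.5  75. ]
 [594.2  39.9  75. ]]
209.0509692685207 -7.430470937778469 123.13464668011534 -8.33656601747911
centre [562.04450461 -10.85431478] slot [576.9185425  -12.79415929] rib x [ 0.53169013 25.29662508] [55.85856892 54.50145614]
```

Call:
carry_out(commands=[[0, 0, 0, 40, -110, 0, 1], [0, 0, 0, 40, -110, 0, 1], [0, 0, 0, 40, -110, 0, 1], [0, 0, 0, 40, -110, 0, 1], [0, 0, 0, 40, -110, 0, 1]])

```text
time_s: 3.05
ee_pos: [386.7, 186.7, 351.4]
ee_rot: [179.9, 0.0, 97.3]
force: [0.2, -0.1, 1.2]
gripper_width: 91.1
gripper_force: 0.0
```

```bash
python3 - <<'E'
from h import *
import pickle
s=state(); im=grab_frame('wrist')[:,:,::-1]; cv2.imwrite('pics/w3.png',im); pickle.dump(s,open('w3.pkl','wb'))
p=proj('wrist',[[442,364,102],[420,254,102],[530,300,50]],s); print(s['ee_pos'],p)
x0,y0=np.clip(p[:2].min(0)-30,0,None).astype(int); x1,y1=(p.max(0)+30).astype(int); y1=max(y1,y0+10)
c=im[y0:y1,x0:x1]; k=min(800/c.shape[1],600/c.shape[0]); print(x0,y0,k)
cv2.imwrite('pics/w3b.png',cv2.resize(c,None,fx=k,fy=k,interpolation=2))
E
```

```text
[386.73679581 186.74860072 351.4436206 ] [[316.7002112   40.04742248]
 [287.66256724 122.81223023]
 [360.16899216 102.05502562]]
257 10 4.225352112676056
```

View pics/w3b.png

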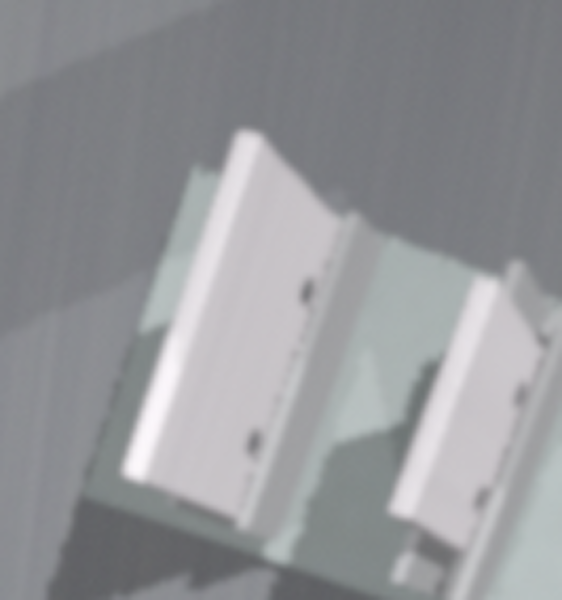

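The crop shows the wide plate's top strip with left corners at (239,131) and (125,474) and right corners at (260,135) and (147,481). The rack base's left edge runs from (197,165) to (82,495).

```bash
python3 - <<'E'
from h import *
import pickle
s2=pickle.load(open('w2.pkl','rb'));s3=pickle.load(open('w3.pkl','rb'))
f2=lambda L:np.array(L)/2.5+[190,0]-.3
k=4.225; f3=lambda L:np.array(L)/k+[257,10]-.4
for a,b in(((104,18),(239,131)),((40,230),(125,474)),((112,20),(260,135)),((50,232),(147,481))):
    print('tri',tri(('wrist',f2(a),s2),('wrist',f3(b),s3)).round(1))
print(onz('wrist',f3([(197,165),(82,495)]),8,s3).round(1), onz('wrist',f2([(428,167),(357,357)]),8,s2).round(1))
for z in(95,100,105):
    for nm,L in(('L',[(239,131),(125,474)]),('R',[(260,135),(147,481)])):
        t=onz('wrist',f3(L),z,s3); d=t[0]-t[1]; print(z,nm,t.round(1).tolist(),t.mean(0).round(1),np.linalg.norm(d).round(1),np.degrees(np.arctan2(-d[0],d[1])).round(2))
E
```

```text
tri [439.1 365.8  92.4]
tri [418.1 254.8  97.9]
tri [444.4 362.9 100.9]
tri [424.7 253.7 105.4]
[[437.3 373.3   8. ]
 [411.5 245.8   8. ]] [[646.6 333.2   8. ]
 [621.9 206.3   8. ]]
95 L [[438.6, 364.5, 95.0], [418.5, 255.2, 95.0]] [428.5 309.8  95. ] 111.2 -10.39
95 R [[445.3, 364.3, 95.0], [425.9, 253.9, 95.0]] [435.6 309.1  95. ] 112.1 -9.93
100 L [[437.8, 363.2, 100.0], [418.0, 255.1, 100.0]] [427.9 309.1 100. ] 109.9 -10.39
100 R [[444.5, 363.0, 100.0], [425.4, 253.8, 100.0]] [434.9 308.4 100. ] 110.8 -9.93
105 L [[437.1, 361.9, 105.0], [417.5, 255.1, 105.0]] [427.3 308.5 105. ] 108.6 -10.39
105 R [[443.7, 361.6, 105.0], [424.8, 253.8, 105.0]] [434.2 307.7 105. ] 109.5 -9.93
```

```bash
cat >> h.py <<'E'
def goto(Rt,p,R0=None,p0=None):
    if R0 is None:
        s=state(); R0=R.from_euler('xyz',s['ee_rot'],degrees=True); p0=s['ee_pos']
    M=R0.as_matrix(); return np.r_[(R0.inv()*Rt).as_rotvec(degrees=True),M.T@(np.array(p)-p0)].round(1).tolist()
def frame(yaw): a=np.radians(yaw); return np.array([np.cos(a),np.sin(a),0]),np.array([-np.sin(a),np.cos(a),0]),np.array([0,0,1.])
E
python3 - <<'E'
from h import *
u,v,w=frame(-11); a=np.radians(35); C=np.array([529.3,289.6,0])
s=-np.sin(a)*u+np.cos(a)*w; B=C-43*u+16*w
Rt=R.from_matrix(np.c_[v,np.cos(a)*u+np.sin(a)*w,-s])
print((B+65*s).round(1),goto(Rt,B+155*s)); print(goto(Rt,B+65*s,Rt,B+155*s))
E
```

```text
[450.5 304.9  69.2] [-34.6, -5.6, 17.7, 125.3, 28.6, 208.2]
[0.0, 0.0, 0.0, -0.0, 0.0, 90.0]
```

Call:
carry_out(commands=[[-34.6, -5.6, 17.7, 125.3, 28.6, 208.2, 1], [-34.6, -5.6, 17.7, 125.3, 28.6, 208.2, 1], [-34.6, -5.6, 17.7, 125.3, 28.6, 208.2, 1], [-34.6, -5.6, 17.7, 125.3, 28.6, 208.2, 1], [-34.6, -5.6, 17.7, 125.3, 28.6, 208.2, 1], [-34.6, -5.6, 17.7, 125.3, 28.6, 208.2, 1], [-34.6, -5.6, 17.7, 125.3, 28.6, 208.2, 1], [-34.6, -5.6, 17.7, 125.3, 28.6, 208.2, 1], [-34.6, -5.6, 17.7, 125.3, 28.6, 208.2, 1], [-34.6, -5.6, 17.7, 125.3, 28.6, 208.2, 1]])

```text
time_s: 4.1
ee_pos: [399.5, 315.3, 143.7]
ee_rot: [145.1, -0.0, 79.0]
force: [0.2, -0.1, 0.3]
gripper_width: 91.1
gripper_force: 0.0
```

```bash
python3 - <<'E'
from h import *
u,v,w=frame(-11); a=np.radians(35); C=np.array([529.3,289.6,0])
s=-np.sin(a)*u+np.cos(a)*w; B=C-43*u+16*w
Rt=R.from_matrix(np.c_[v,np.cos(a)*u+np.sin(a)*w,-s])
print(goto(Rt,B+65*s),state()['qpos'].round(1))
im=grab_frame('wrist')[:,:,::-1]; cv2.imwrite('pics/w4.png',im)
E
```

```text
[-0.1, -0.0, 0.0, -0.5, -0.0, 90.8] [ 57.5  11.7 120.9 -49.2  44.8 103.7]
```

View pics/w4.png

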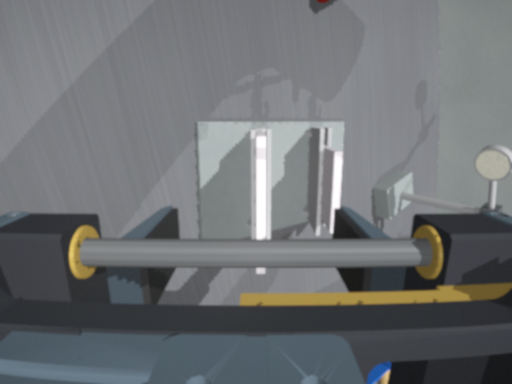

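The wrist view looks along the slant. The plate is edge-on as a bright strip at column 261, midway between the fingers at about 180 and 335, so I'm advancing and gripping.

Call:
carry_out(commands=[[0, 0, 0, 0, 0, 20, 1], [0, 0, 0, 0, 0, 40, 1], [0, 0, 0, 0, 0, 60, 1], [0, 0, 0, 0, 0, 75, 1], [0, 0, 0, 0, 0, 85, 1], [0, 0, 0, 0, 0, 90, 1], [0, 0, 0, 0, 0, 90, 1], [0, 0, 0, 0, 0, 90, -1], [0, 0, 0, 0, 0, 90, -1], [0, 0, 0, 0, 0, 90, -1], [0, 0, 0, 0, 0, 90, -1], [0, 0, 0, 0, 0, 90, -1], [0, 0, 0, 0, 0, 90, -1], [0, 0, 0, 0, 0, 90, -1], [0, 0, 0, 0, 0, 90, -1]], force=35)

```text
time_s: 5.65
ee_pos: [448.9, 305.5, 68.9]
ee_rot: [145.1, 0.0, 79.1]
force: [0.8, 1.0, 0.5]
gripper_width: 30.0
gripper_force: 0.0
```

Call:
carry_out(commands=[[0, 0, 0, 0, 0, 0, -1], [0, 0, 0, 0, 0, 0, -1], [0, 0, 0, 0, 0, 0, -1], [0, 0, 0, 0, 0, 0, -1], [0, 0, 0, 0, 0, 0, -1], [0, 0, 0, 0, 0, 0, -1]])

```text
time_s: 6.25
ee_pos: [452.9, 304.9, 72.1]
ee_rot: [144.6, 0.2, 79.1]
force: [13.8, -4.8, 4.8]
gripper_width: 7.8
gripper_force: 35.0
```

Call:
carry_out(commands=[[0, 0, 0, 0, 2.5, 0, -1], [0, 0, 0, 0, 5, 0, -1], [0, 0, 0, 0, 5, 0, -1], [0, 0, 0, 0, 5, -5, -1], [0, 0, 0, 0, 5, -10, -1], [0, 0, 0, 0, 5, -10, -1]])

```text
time_s: 6.85
ee_pos: [447.5, 305.8, 80.4]
ee_rot: [145.0, 0.1, 79.1]
force: [2.3, -1.2, 2.4]
gripper_width: 7.9
gripper_force: 35.0
```

Call:
carry_out(commands=[[0, 0, 0, 0, 0, -15, -1], [0, 0, 0, 0, 0, -30, -1], [0, 0, 0, 0, 0, -45, -1], [0, 0, 0, 0, 0, -60, -1], [0, 0, 0, 0, 0, -80, -1], [0, 0, 0, 0, 0, -110, -1], [0, 0, 0, 0, 0, -140, -1], [0, 0, 0, 0, 0, -140, -1], [0, 0, 0, 0, 0, -140, -1]])

```text
time_s: 7.75
ee_pos: [367.8, 321.0, 193.7]
ee_rot: [145.2, 0.0, 79.1]
force: [0.3, 0.1, -2.7]
gripper_width: 7.8
gripper_force: 35.0
```

```bash
python3 - <<'E'
from h import *
s=state(); print(s['ee_pos'].round(1),s['ee_rot'].round(2),s['qpos'].round(1),s['force'].round(1))
u,v,w=frame(-8)
slot=np.array([562.0,-10.9,0])+15*u; print(slot)
Rt=R.from_matrix(np.c_[v,u,-w])
print(goto(Rt,np.r_[slot[:2],250]))
E
```

```text
[367.8 321.  193.7] [1.4517e+02 5.0000e-02 7.9140e+01] [ 61.7   6.9 117.8 -43.4  52.5  98.9] [ 0.3  0.1 -2.7]
[576.85402103 -12.98759651   0.        ]
[34.8, 0.9, -2.8, -288.7, 252.1, 107.2]
```

```bash
python3 - <<'E'
from h import *
q=onz('scene',np.array([(343,228),(257,299),(448,412),(537,333)])/3.4+[170,78]-.35,75); print(q.round(1),q.mean(0))
for i in range(4):
    d=q[(i+1)%4]-q[i]; print(np.linalg.norm(d).round(1),np.degrees(np.arctan2(d[1],d[0])).round(1))
E
```

```text
[[469.7  62.2  75. ]
 [451.  -52.1  75. ]
 [651.7 -79.6  75. ]
 [676.1  34.4  75. ]] [562.12498664  -8.75169513  75.        ]
115.8 -99.3
202.6 -7.8
116.6 77.9
208.2 172.3
```

Call:
carry_out(commands=[[0, 0, 0, 0, -40, -50, -1], [34.8, 0.9, -2.8, -288.7, 252.1, 107.2, -1], [34.8, 0.9, -2.8, -288.7, 252.1, 107.2, -1], [34.8, 0.9, -2.8, -288.7, 252.1, 107.2, -1], [34.8, 0.9, -2.8, -288.7, 252.1, 107.2, -1], [34.8, 0.9, -2.8, -288.7, 252.1, 107.2, -1], [34.8, 0.9, -2.8, -288.7, 252.1, 107.2, -1], [34.8, 0.9, -2.8, -288.7, 252.1, 107.2, -1], [34.8, 0.9, -2.8, -288.7, 252.1, 107.2, -1], [34.8, 0.9, -2.8, -288.7, 252.1, 107.2, -1], [34.8, 0.9, -2.8, -288.7, 252.1, 107.2, -1], [34.8, 0.9, -2.8, -288.7, 252.1, 107.2, -1], [34.8, 0.9, -2.8, -288.7, 252.1, 107.2, -1], [34.8, 0.9, -2.8, -288.7, 252.1, 107.2, -1], [34.8, 0.9, -2.8, -288.7, 252.1, 107.2, -1]])

```text
time_s: 9.25
ee_pos: [576.3, -12.5, 249.9]
ee_rot: [-179.9, 0.0, 82.0]
force: [-0.7, -0.4, -3.3]
gripper_width: 7.6
gripper_force: 35.0
```

Call:
carry_out(commands=[[0, 0, 0, 0, 0, 30, -1], [0, 0, 0, 0, 0, 60, -1], [0, 0, 0, 0, 0, 85, -1], [0, 0, 0, 0, 0, 95, -1], [0, 0, 0, 0, 0, 95, -1], [0, 0, 0, 0, 0, 95, -1]])

```text
time_s: 9.85
ee_pos: [578.1, -12.6, 157.5]
ee_rot: [179.8, 0.0, 82.0]
force: [0.8, -0.2, -2.1]
gripper_width: 8.0
gripper_force: 35.0
```

```bash
python3 - <<'E'
from h import *
s=state(); print(s['ee_pos'].round(1),s['ee_rot'].round(2),s['force'].round(1))
a=grab_frame('scene')[:,:,::-1]; b=grab_frame('side')[:,:,::-1]
cv2.imwrite('pics/s5.png',a); cv2.imwrite('pics/d5.png',b)
A=a[130:220,240:340]; B=b[145:235,185:285]
cv2.imwrite('pics/v5.png',np.hstack([cv2.resize(x,(400,360),interpolation=2) for x in(A,B)]))
E
```

```text
[578.1 -12.6 157.5] [1.7979e+02 1.0000e-02 8.2050e+01] [ 0.8 -0.2 -2.1]
```

View pics/v5.png

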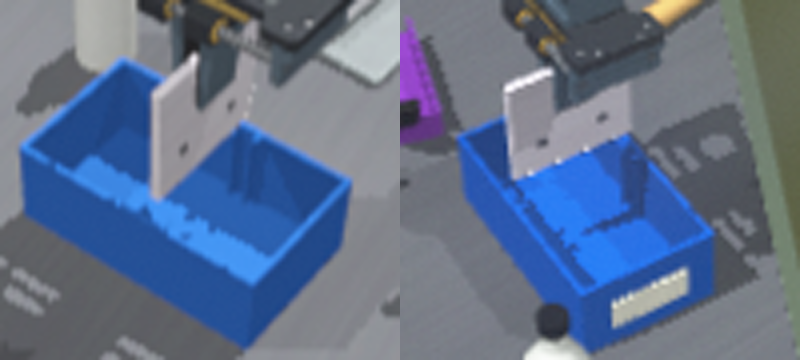

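The picture shows the gripped plate hanging above the bin. Its -y lower corner is at scene crop (160,198) and side crop (514,180), and it lines up with the ribs by eye. The side rim corners are (462,135), (580,292) and (712,235).

```bash
python3 - <<'E'
from h import *
sc=lambda p:np.array(p)/4+[240,130]-.4
sd=lambda p:(np.array(p)-[400,0])/4+[185,145]-.4
u,v,w=frame(-8); t=np.array([578.1,-12.6,157.5])
c=tri(('scene',sc((160,199)),None),('side',sd((513,181)),None)); print('corner',c.round(1),'pred',(t-55*v-65*w).round(1))
for nm,a,b in(('-x-y',(249,287),(580,291)),('+x-y?',(350,184),(639,137)),('-x+y',(123,60),(712,235))): pass
q=onz('side',[sd(p) for p in((461,135),(580,291),(712,235))],75); print('side rim',q.round(1).tolist(), 'mid diag',((q[0]+q[2])/2).round(1))
q=onz('scene',[sc(p) for p in((21,147),(123,59),(350,184),(249,287))],75); print('scene rim',q.round(1).tolist(),q.mean(0).round(1))
C=np.array([562,-10.5,75]); print('pred',[(C+a*105*u+b*61.5*v).round(1).tolist() for a,b in((-1,-1),(-1,1),(1,1),(1,-1))])
E
```

```text
corner [581.2   1.1  56.5] pred [570.4 -67.1  92.5]
side rim [[674.1, 34.7, 75.0], [471.4, 64.2, 75.0], [450.2, -52.8, 75.0]] mid diag [562.1  -9.1  75. ]
scene rim [[451.7, -55.2, 75.0], [468.4, 63.3, 75.0], [674.9, 33.7, 75.0], [656.8, -86.8, 75.0]] [563.  -11.3  75. ]
pred [[449.5, -56.8, 75.0], [466.6, 65.0, 75.0], [674.5, 35.8, 75.0], [657.4, -86.0, 75.0]]
```

```bash
python3 - <<'E'
from h import *
sc=lambda p:np.array(p)/4+[240,130]-.4
sd=lambda p:(np.array(p)-[400,0])/4+[185,145]-.4
u,v,w=frame(-8); t=np.array([578.1,-12.6,0])
S=np.array([577.2,-12.5,0])
for z in(84,90,96):
    for nm,o in(('scene',[sc((154,194)),sc((163,199))]),('side',[sd((511,179)),sd((632,140))])):
        for p in onz(nm,o,z): print(z,nm,((p-S)@u).round(1),((p-S)@v).round(1))
E
```

```text
84 scene -8.6 -42.1
84 scene -0.7 -41.9
84 side 12.8 52.6
84 side -1.0 -54.5
90 scene -5.4 -46.4
90 scene 2.5 -46.2
90 side 7.4 55.0
90 side -6.3 -51.5
96 scene -2.1 -50.7
96 scene 5.7 -50.5
96 side 2.0 57.4
96 side -11.6 -48.5
```

```bash
python3 - <<'E'
from h import *
u,v,w=frame(-8); S=np.array([577.2,-12.5,0])
def blob(f,p):
    g=cv2.imread(f,0).astype(float); x,y=np.round(p).astype(int); c=g[y-4:y+5,x-4:x+5]; wt=np.clip(np.median(c)-15-c,0,None); 
    Y,X=np.mgrid[y-4:y+5,x-4:x+5]; return np.array([(X*wt).sum(),(Y*wt).sum()])/wt.sum()
sc=lambda p:np.array(p)/4+[240,130]-.4
sd=lambda p:(np.array(p)-[400,0])/4+[185,145]-.4
A=[blob('pics/s5.png',sc(p)) for p in((185,150),(231,106))]; B=[blob('pics/d5.png',sd(p)) for p in((602,118),(543,143))]
print(A,B)
P=[]
for a,b in zip(A,B):
    oa,da=rays('scene',[a]); ob,db=rays('side',[b]); oa=oa-4*u; ob=ob+4*u  # bring both faces to mid plane
    M=np.zeros((3,3));k=np.zeros(3)
    for o,d in((oa,da[0]),(ob,db[0])):
        d=d/np.linalg.norm(d);Q=np.eye(3)-np.outer(d,d);M+=Q;k+=Q@o
    p=np.linalg.solve(M,k);P.append(p); print(p.round(1),((p-S)@u).round(1),((p-S)@v).round(1))
d=P[1]-P[0];print(np.linalg.norm(d),np.degrees(np.arctan2(-d[0],d[1])))
E
```

```text
[array([287.25847458, 168.5       ]), array([294.56828194, 153.47356828])] [array([234.65022422, 173.53363229]), array([220.07228916, 180.06827309])]
[579.8 -40.2 123.4] 6.4 -27.1
[575.3  17.2 131.8] -6.0 29.2
58.22678707636257 4.451179476485143
```

Call:
carry_out(commands=[[0, 0, 0, -1, -1, 6, -1], [0, 0, 0, -1, -1, 12, -1], [0, 0, 0, -1, -1, 18, -1], [0, 0, 0, -1, -1, 24, -1], [0, 0, 0, -1, -1, 30, -1], [0, 0, 0, -1, -1, 30, -1]])

```text
time_s: 10.55
ee_pos: [576.3, -14.0, 125.3]
ee_rot: [180.0, 0.0, 82.0]
force: [0.4, -0.2, -3.4]
gripper_width: 7.5
gripper_force: 35.0
```

Call:
carry_out(commands=[[0, 0, 0, 0, 0, 6, -1], [0, 0, 0, 0, 0, 12, -1], [0, 0, 0, 0, 0, 18, -1], [0, 0, 0, 0, 0, 24, -1], [0, 0, 0, 0, 0, 24, -1]])

```text
time_s: 11.05
ee_pos: [576.3, -14.0, 101.4]
ee_rot: [179.9, 0.0, 82.0]
force: [-0.1, 0.0, -3.1]
gripper_width: 8.0
gripper_force: 35.0
```

Call:
carry_out(commands=[[0, 0, 0, 0, 0, 5, -1], [0, 0, 0, 0, 0, 10, -1], [0, 0, 0, 0, 0, 15, -1], [0, 0, 0, 0, 0, 20, -1], [0, 0, 0, 0, 0, 25, -1], [0, 0, 0, 0, 0, 25, -1]])

```text
time_s: 11.65
ee_pos: [576.4, -14.0, 76.6]
ee_rot: [179.9, 0.0, 82.0]
force: [0.3, 0.9, -3.9]
gripper_width: 7.9
gripper_force: 35.0
```

Call:
carry_out(commands=[[0, 0, 0, 0, 0, 3, -1], [0, 0, 0, 0, 0, 5, -1], [0, 0, 0, 0, 0, 7, -1], [0, 0, 0, 0, 0, 7, -1], [0, 0, 0, 0, 0, 7, -1]])

```text
time_s: 12.15
ee_pos: [576.5, -14.0, 70.3]
ee_rot: [179.9, 0.0, 82.0]
force: [-0.5, -0.7, -1.7]
gripper_width: 8.0
gripper_force: 35.0
```

Call:
carry_out(commands=[[0, 0, 0, 0, 0, 2, -1], [0, 0, 0, 0, 0, 4, -1], [0, 0, 0, 0, 0, 5, -1], [0, 0, 0, 0, 0, 5, -1]])

```text
time_s: 12.55
ee_pos: [576.6, -13.9, 66.1]
ee_rot: [179.9, 0.0, 82.0]
force: [-2.1, 0.3, 4.9]
gripper_width: 7.8
gripper_force: 35.0
```

Call:
carry_out(commands=[[0, 0, 0, 0, 0, 2, -1], [0, 0, 0, 0, 0, 2, -1], [0, 0, 0, 0, 0, 2, -0.2], [0, 0, 0, 0, 0, 2, -0.2], [0, 0, 0, 0, 0, 2, -0.2], [0, 0, 0, 0, 0, 2, -0.2], [0, 0, 0, 0, 0, 2, -0.2], [0, 0, 0, 0, 0, 2, -0.2], [0, 0, 0, 0, 0, 2, -0.2]])

```text
time_s: 13.45
ee_pos: [576.5, -14.0, 63.2]
ee_rot: [179.9, 0.0, 82.0]
force: [0.3, -0.3, -0.8]
gripper_width: 36.2
gripper_force: 0.0
```

Call:
carry_out(commands=[[0, 0, 0, 0, 0, -10, -0.2], [0, 0, 0, 0, 0, -30, -0.2], [0, 0, 0, 0, 0, -60, 0], [0, 0, 0, 0, 0, -100, 1], [0, 0, 0, 0, 0, -140, 1], [0, 0, 0, 0, 0, -180, 1], [0, 0, 0, 0, 0, -220, 1], [0, 0, 0, 0, 0, -250, 1], [0, 0, 0, 0, 0, -250, 1]])

```text
time_s: 14.35
ee_pos: [578.0, -13.9, 319.5]
ee_rot: [179.3, -0.0, 82.0]
force: [0.0, 0.4, -0.0]
gripper_width: 89.5
gripper_force: 0.0
```

```bash
python3 - <<'E'
from h import *
s=state(); print(s['ee_pos'].round(1),s['ee_rot'].round(2),s['force'].round(1),s['qpos'].round(1))
for n,f in(('scene','s6'),('side','d6')): cv2.imwrite(f'pics/{f}.png',grab_frame(n)[:,:,::-1])
a=cv2.imread('pics/s6.png'); A=a[130:220,240:340]; B=a[180:270,155:255]; C=cv2.imread('pics/d6.png')[145:235,185:285]; D=cv2.imread('pics/d6.png')[150:240,260:360]
r=lambda x:cv2.resize(x,(333,300),interpolation=2)
cv2.imwrite('pics/v6.png',np.vstack([np.hstack([r(A),r(B)]),np.hstack([r(C),r(D)])]))
E
```

```text
[578.  -13.9 319.5] [ 1.7926e+02 -4.0000e-02  8.2000e+01] [ 0.   0.4 -0. ] [-2.5 15.6 78.5 -0.  85.1  5.5]
```

View pics/v6.png

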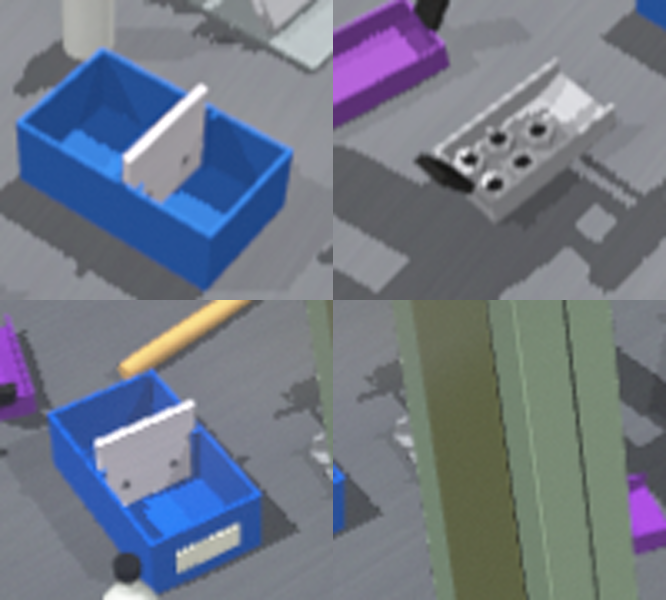

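The picture shows the divider standing upright in the slot, home, with its top about 30 mm above the rim. The steel tray and nuts are undisturbed at scene (211,222), handle at (185,231). Now I'll locate the tray.

```bash
python3 - <<'E'
from h import *
f=lambda L:(np.array(L)-[333,0])/3.333+[155,180]-.35
q=onz('scene',f([(557,60),(613,106)]),30); print('front wall tops',q.round(1))
r=onz('scene',f([(497,221)]),2); print('rear low corner',r.round(1))
n=onz('scene',f([(468,160),(498,138),(538,130),(522,160),(494,183)]),13); print('nuts',n.round(1))
h=onz('scene',f([(430,162)]),60); print('handle',h.round(1))
E
```

```text
front wall tops [[ 437.  -159.    30. ]
 [ 506.6 -176.    30. ]]
rear low corner [[ 477.1 -305.2    2. ]]
nuts [[ 425.8 -274.4   13. ]
 [ 433.7 -243.5   13. ]
 [ 457.9 -219.5   13. ]
 [ 464.5 -251.5   13. ]
 [ 458.3 -281.9   13. ]]
handle [[ 427.2 -313.9   60. ]]
```

```bash
python3 - <<'E'
from h import *
u,v,w=frame(76); Rt=R.from_matrix(np.c_[u,-v,-w])
print(goto(Rt,[439,-303,330]))
E
```

```text
[0.2, 0.0, 6.0, -305.4, -95.5, -16.0]
```

Call:
carry_out(commands=[[0, 0, 6, -305, -96, -16, 1], [0, 0, 6, -305, -96, -16, 1], [0, 0, 6, -305, -96, -16, 1], [0, 0, 6, -305, -96, -16, 1], [0, 0, 6, -305, -96, -16, 1], [0, 0, 6, -305, -96, -16, 1], [0, 0, 6, -305, -96, -16, 1], [0, 0, 6, -305, -96, -16, 1], [0, 0, 6, -305, -96, -16, 1], [0, 0, 6, -305, -96, -16, 1]])

```text
time_s: 15.45
ee_pos: [438.9, -301.3, 328.5]
ee_rot: [180.0, -0.1, 76.1]
force: [-0.5, -0.5, 1.2]
gripper_width: 90.9
gripper_force: 0.0
```

```bash
python3 - <<'E'
from h import *
import pickle
s=state(); im=grab_frame('wrist')[:,:,::-1]; cv2.imwrite('pics/w7.png',im); pickle.dump(s,open('w7.pkl','wb'))
print(s['time_s'],s['ee_pos'].round(1),s['ee_rot'].round(2))
O=np.array([453,-245,0]);u,v,w=frame(76.3)
pr=lambda a,b,c:proj('wrist',O+a*u+b*v+c*w,s)[0].round(0).tolist()
print('pred handle',pr(-70,0,50),'front',pr(80,37,30),pr(80,-37,30),'back',pr(-56,37,30),pr(-56,-37,30))
g=cv2.cvtColor(im,cv2.COLOR_BGR2GRAY)
m=(g<45).astype(np.uint8); m[300:]=0
n,l,st,ce=cv2.connectedComponentsWithStats(m)
for i in range(1,n):
    if st[i,4]>40: print(st[i],ce[i].round(1))
L=cv2.createLineSegmentDetector().detect(g)[0].reshape(-1,2,2)
for a in L:
    p=onz('wrist',a,30,s); r=(p-O)[:,:2]@np.c_[u,v][:2]; d=p[1]-p[0]; ln=np.linalg.norm(d)
    if ln>25 and np.abs(r[:,0]).max()<130 and np.abs(r[:,1]).max()<60:
        print(a.round(0).astype(int).tolist(),'tray',r.round(1).tolist(),'len',ln.round(0),'ang',(np.degrees(np.arctan2(d[1],d[0]))%180).round(1))
E
```

```text
15.45 [ 438.9 -301.3  328.5] [ 1.7997e+02 -6.0000e-02  7.6080e+01]
pred handle [257.0, 173.0] front [232.0, 70.0] [282.0, 70.0] back [233.0, 162.0] [281.0, 162.0]
[136  92  26  18 326] [149.5 100.6]
[368 184  28  17 275] [381.  192.4]
[403 215  48  75 984] [427.  261.5]
[ 80 216  19  16 116] [ 91.5 221.8]
[335 216  26  22 335] [344.3 229.5]
[  61  225   50   75 1241] [ 84.9 277.8]
[154 226  20  11  74] [165.2 232.4]
[  0 254  34  46 831] [ 11.3 280.1]
[490 254  22  28 419] [502.1 269.4]
[148 269  25  31 482] [157.7 281. ]
[339 268  26  23 431] [352.9 278. ]
[503 290   9  10  45] [508.7 295.5]
[[248, 160], [266, 158]] tray [[-53.5, 13.7], [-50.5, -13.5]] len 27.0 ang 172.5
[[281, 161], [281, 71]] tray [[-53.9, -37.5], [78.9, -36.1]] len 133.0 ang 76.9
[[247, 197], [246, 166]] tray [[-111.6, 16.9], [-61.6, 17.6]] len 50.0 ang 77.2
[[266, 166], [268, 183]] tray [[-61.6, -14.6], [-89.6, -16.8]] len 28.0 ang 80.9
[[229, 72], [231, 162]] tray [[77.5, 41.1], [-55.6, 39.8]] len 133.0 ang 76.8
[[277, 71], [234, 72]] tray [[78.1, -29.5], [77.6, 32.9]] len 62.0 ang 166.8
[[276, 122], [276, 89]] tray [[4.9, -28.9], [52.2, -28.4]] len 47.0 ang 76.9
[[278, 133], [278, 158]] tray [[-11.9, -32.1], [-50.0, -32.6]] len 38.0 ang 77.0
[[278, 113], [278, 132]] tray [[17.8, -31.8], [-10.0, -32.1]] len 28.0 ang 76.9
[[273, 89], [237, 90]] tray [[52.4, -24.1], [52.0, 29.6]] len 54.0 ang 166.7
[[235, 92], [235, 129]] tray [[48.9, 33.0], [-6.1, 32.8]] len 55.0 ang 76.4
[[278, 74], [278, 94]] tray [[73.6, -31.3], [45.0, -31.6]] len 29.0 ang 76.8
```

Measured tray: heading 76.9°, width and length agree with 74 x 136 mm, handle edges centred. Before lifting, I'll fit the arm's kinematics to the logged poses to check the grasp and pour poses are in joint range.

```bash
cat > k.py <<'E'
from h import *
from scipy.optimize import least_squares
lo=np.array([-177.97,-48.28,12.27,-77.06,2.81,-146.56]);hi=np.array([177.97,115.42,149.76,257.06,150.46,146.56])
def fk(q,k):
    r0,h,L1,L2,e,D,c6,s6=k
    z=lambda a:R.from_euler('z',a,degrees=True); y=lambda a:R.from_euler('y',a,degrees=True)
    A=z(q[0])*y(q[1]); B=z(q[0])*y(q[1]+q[2])
    p=z(q[0]).apply([r0,0,h])+A.apply([0,0,L1])+B.apply([e,0,L2])
    T=B*z(q[3])*y(q[4])*z(c6+s6*q[5]); return p+T.apply([0,0,D]),T
data=[((-68.755,18.351,89.708,0,72.042,-1.146),(218.85,-531.18,213.1),(180,0,22.39)),((5.7,6.6,85.7,0,87.8,-1.6),(479.6,59.1,350.9),(180,0,97.3)),
((57.5,11.7,120.9,-49.2,44.8,103.7),(399.5,315.3,143.7),(145.1,0,79)),((61.7,6.9,117.8,-43.4,52.5,98.9),(367.8,321,193.7),(145.2,0,79.1)),((-2.5,15.6,78.5,0,85.1,5.5),(578,-13.9,319.5),(179.3,0,82))]
def res(k):
    o=[]
    for q,p,r in data:
        a,T=fk(q,k); o+=[*(a-p),*((T.inv()*R.from_euler('xyz',r,degrees=True)).as_rotvec()*300)]
    return o
sol=min((least_squares(res,[0,300,400,400,0,250,c,g]) for c in(0,90,180,-90) for g in(1,)),key=lambda s:s.cost); k=sol.x
def ik(p,T,q0):
    f=lambda q:np.r_[fk(q,k)[0]-p,(fk(q,k)[1].inv()*T).as_rotvec()*300]
    s=least_squares(f,np.clip(q0,lo+.1,hi-.1),bounds=(lo,hi)); return s.x,np.sqrt(2*s.cost)
E
cat > plan.py <<'E'
from k import *
TH=76.85; O=np.array([451.9,-244.9,0])
def tool(yaw,th):
    # tray rotation: heading yaw, nose-down th -> tool rotation
    T=R.from_euler('z',yaw,degrees=True)*R.from_euler('y',th,degrees=True); c,s=np.cos(np.pi/6),.5
    G=R.from_matrix(np.c_[[0,-1,0],[-c,0,-s],[s,0,-c]])
    return T,T*G
def tcp_from_handle(T,H): return H+T.apply(19*np.array([.5,0,-np.sqrt(.75)]))
bu,bv,bw=frame(-8); BC=np.array([562.3,-10.4,0])
def pour(th,lipz,lipx=-48,lipy=-25,yaw=82):
    T,G=tool(yaw,th); lip=BC+lipx*bu+lipy*bv+lipz*bw
    return tcp_from_handle(T,lip-T.apply([150,0,-38])),G
def grasp(back=0,dz=0):
    T,G=tool(TH,0); p=tcp_from_handle(T,O+T.apply([-70,0,50])); return p-back*G.apply([0,0,1])+[0,0,dz],G
E
python3 - <<'E'
from plan import *
print(sol.cost,k.round(2))
q=np.array(state()['qpos'])
for seed in (q,q+[0,0,0,60,0,0],q+[0,0,0,-60,0,0]):
    q=seed
    for nm,(p,G) in [('pre',grasp(80)),('grasp',grasp()),('lift',grasp(0,150)),*[(t,pour(t,92-30*t/73)) for t in(0,20,40,60,73)]]:
        q,e=ik(p,G,q); print(nm,p.round(1),q.round(1),e.round(2))
E
```

```text
195.62224232696326 [   7.51  117.54  589.52  409.67   21.82  314.84 -270.      1.  ]
pre [ 429.  -342.8  102.8] [-51.6  30.6  93.8  23.7  76.5  41.6] 0.0
grasp [ 438.1 -303.8   33.5] [-48.6  33.5 101.1  26.4  66.3  39.2] 0.0
lift [ 438.1 -303.8  183.5] [-48.6  24.3  91.6  24.2  83.3  47.5] 0.0
0 [ 491.7 -167.6  113.5] [-34.5  25.1 102.1  28.5  69.8  49.4] 0.0
20 [ 493.9 -151.9  152.1] [-23.   17.1 102.   10.8  63.8  70. ] 0.0
40 [ 498.2 -121.3  182.4] [ -7.6  14.  101.6 -11.1  64.8  95.1] 0.0
60 [504.1 -79.6 199.8] [  8.3  16.9 100.7 -30.   73.9 117.6] 0.0
73 [508.4 -48.8 202.7] [ 16.9  21.6  99.9 -38.6  82.1 128.6] 0.0
pre [ 429.  -342.8  102.8] [-51.6  30.6  93.8  23.7  76.5  41.6] 0.0
grasp [ 438.1 -303.8   33.5] [-48.6  33.5 101.1  26.4  66.3  39.2] 0.0
lift [ 438.1 -303.8  183.5] [-48.6  24.3  91.6  24.2  83.3  47.5] 0.0
0 [ 491.7 -167.6  113.5] [-34.5  25.1 102.1  28.5  69.8  49.4] 0.0
20 [ 493.9 -151.9  152.1] [-23.   17.1 102.   10.8  63.8  70. ] 0.0
40 [ 498.2 -121.3  182.4] [ -7.6  14.  101.6 -11.1  64.8  95.1] 0.0
60 [504.1 -79.6 199.8] [  8.3  16.9 100.7 -30.   73.9 117.6] 0.0
73 [508.4 -48.8 202.7] [ 16.9  21.6  99.9 -38.6  82.1 128.6] 0.0
pre [ 429.  -342.8  102.8] [-51.6  30.6  93.8  23.7  76.5  41.6] 0.0
grasp [ 438.1 -303.8   33.5] [-48.6  33.5 101.1  26.4  66.3  39.2] 0.0
lift [ 438.1 -303.8  183.5] [-48.6  24.3  91.6  24.2  83.3  47.5] 0.0
0 [ 491.7 -167.6  113.5] [-34.5  25.1 102.1  28.5  69.8  49.4] 0.0
20 [ 493.9 -151.9  152.1] [-23.   17.1 102.   10.8  63.8  70. ] 0.0
40 [ 498.2 -121.3  182.4] [ -7.6  14.  101.6 -11.1  64.8  95.1] 0.0
60 [504.1 -79.6 199.8] [  8.3  16.9 100.7 -30.   73.9 117.6] 0.0
73 [508.4 -48.8 202.7] [ 16.9  21.6  99.9 -38.6  82.1 128.6] 0.0
```

```bash
python3 - <<'E'
from plan import *
p,G=grasp(80); print(goto(G,p+[0,0,120])); print(goto(G,p))
E
```

```text
[23.6, 23.3, 87.0, -42.8, 0.2, 105.9]
[23.6, 23.3, 87.0, -42.9, 0.1, 225.9]
```

Call:
carry_out(commands=[[23.6, 23.3, 87, -42.9, 0, 106, -0.1], [23.6, 23.3, 87, -42.9, 0, 106, -0.1], [23.6, 23.3, 87, -42.9, 0, 106, -0.1], [23.6, 23.3, 87, -42.9, 0, 106, -0.1], [23.6, 23.3, 87, -42.9, 0, 106, -0.1], [23.6, 23.3, 87, -42.9, 0, 106, -0.1], [23.6, 23.3, 87, -42.9, 0, 106, -0.1], [23.6, 23.3, 87, -42.9, 0, 106, -0.1], [23.6, 23.3, 87, -42.9, 0, 106, -0.1], [23.6, 23.3, 87, -42.9, 0, 106, -0.1], [23.6, 23.3, 87, -42.9, 0, 106, -0.1], [23.6, 23.3, 87, -42.9, 0, 106, -0.1], [23.6, 23.3, 87, -42.9, 0, 106, -0.1], [23.6, 23.3, 87, -42.9, 0, 106, -0.1], [23.6, 23.3, 87, -42.9, 0, 226, -0.1], [23.6, 23.3, 87, -42.9, 0, 226, -0.1], [23.6, 23.3, 87, -42.9, 0, 226, -0.1], [23.6, 23.3, 87, -42.9, 0, 226, -0.1], [23.6, 23.3, 87, -42.9, 0, 226, -0.1]])

```text
time_s: 17.4
ee_pos: [429.4, -344.3, 104.1]
ee_rot: [-150.1, -0.2, -13.1]
force: [0.3, -0.4, 0.7]
gripper_width: 41.1
gripper_force: 0.0
```

```bash
python3 - <<'E'
from plan import *
p,G=grasp(); print(goto(G,p),state()['qpos'].round(1),state()['gripper_width'])
E
```

```text
[0.1, -0.2, 0.1, -0.9, -0.7, 81.8] [-53.4  31.2  92.4  23.   77.8  40.4] 41.07918589898385
```

Call:
carry_out(commands=[[0, 0, 0, -0.5, -0.7, 25, -0.1], [0, 0, 0, -0.5, -0.7, 45, -0.1], [0, 0, 0, -0.5, -0.7, 60, -0.1], [0, 0, 0, -0.5, -0.7, 72, -0.1], [0, 0, 0, -0.5, -0.7, 80, -0.1], [0, 0, 0, -0.5, -0.7, 80, -0.1], [0, 0, 0, -0.5, -0.7, 80, -1], [0, 0, 0, -0.5, -0.7, 80, -1], [0, 0, 0, -0.5, -0.7, 80, -1], [0, 0, 0, -0.5, -0.7, 80, -1], [0, 0, 0, -0.5, -0.7, 80, -1], [0, 0, 0, -0.5, -0.7, 80, -1], [0, 0, 0, -0.5, -0.7, 80, -1]], force=50)

```text
time_s: 18.7
ee_pos: [437.9, -304.0, 35.4]
ee_rot: [-149.9, -0.1, -13.2]
force: [0.9, 1.9, 5.5]
gripper_width: 9.9
gripper_force: 50.0
```

```bash
python3 - <<'E'
from plan import *
s=state();print(s['ee_pos'],s['gripper_width'],s['gripper_force'],s['force']); R0=R.from_euler('xyz',s['ee_rot'],degrees=True)
p,G=grasp(); print('off',goto(G,p))
print('lift',(R0.as_matrix().T@[0,0,60]).round(1))
E
```

```text
[ 437.88144372 -304.01558381   35.35148923] 9.90031944554323 49.99077916145325 [0.85517991 1.92084813 5.48963343]
off [-0.1, -0.2, -0.0, 0.2, 0.7, 1.7]
lift [  0.1 -30.1 -51.9]
```

```bash
cat >> plan.py <<'E'
A_p=np.array([437.88,-304.02,35.35]); A_R=R.from_euler('xyz',[-149.9,-.1,-13.2],degrees=True)
_p,_G=grasp(); X_R=_G.inv()*A_R; X_p=_G.inv().apply(A_p-_p)
def act(pg): p,G=pg; return G*X_R,p+G.apply(X_p)
E
python3 - <<'E'
from plan import *
print(goto(*act(grasp(0,120)))); 
for z in (170,92):print(goto(*act(pour(0,z))))
a=act(grasp(0,120)); b=act(pour(0,170)); print(a[1],b[1])
print('from lift',goto(*b,*a))
E
```

```text
[0.0, -0.1, -0.0, 0.3, -60.2, -103.8]
[0.0, -2.6, -4.5, 21.4, -204.5, -64.1]
[0.0, -2.6, -4.5, 21.2, -165.4, 3.4]
[ 437.88 -304.02  155.35] [ 491.49737079 -167.8376614   193.35      ]
from lift [0.0, -2.6, -4.5, 21.2, -144.3, 39.8]
```

Call:
carry_out(commands=[[0, 0, 0, 0, -2.5, -4.3, -1], [0, 0, 0, 0, -5, -8.7, -1], [0, 0, 0, 0, -10, -17.3, -1], [0, 0, 0, 0, -15, -26, -1], [0, 0, 0, 0, -20, -34.6, -1], [0, 0, 0, 0, -20, -34.6, -1]])

```text
time_s: 19.3
ee_pos: [438.2, -305.5, 76.0]
ee_rot: [-150.2, -0.3, -13.2]
force: [0.5, -0.7, -2.5]
gripper_width: 10.0
gripper_force: 50.0
```

```bash
python3 - <<'E'
from plan import *
for pg in(grasp(0,120),pour(0,170),pour(0,95)):print(goto(*act(pg)))
im=grab_frame('scene')[:,:,::-1]; cv2.imwrite('pics/s8.png',im); s=state(); print(s['force'],s['gripper_width'])
E
```

```text
[0.3, -0.2, 0.1, -0.2, -40.7, -68.2]
[0.3, -2.7, -4.4, 21.0, -185.2, -29.0]
[0.3, -2.7, -4.4, 20.6, -147.8, 36.1]
[-0.07550223 -0.0570729  -2.85448669] 10.016962835205975
```

Call:
carry_out(commands=[[0, 0, 0, 0, -10, -17, -1], [0, 0, 0, 0, -20, -34, -1], [0, 0, 0, 0, -30, -51, -1], [0, 0, 0, 0, -41, -68, -1], [0, -0.2, -0.3, 1, -51, -66, -1], [0, -0.5, -0.8, 4, -70, -61, -1], [0, -0.9, -1.4, 7, -90, -55, -1], [0, -1.3, -2.1, 10, -111, -49, -1], [0, -1.7, -2.8, 13, -132, -43, -1], [0, -2.1, -3.5, 16, -153, -37, -1], [0, -2.5, -4.1, 19, -173, -32, -1], [0, -2.7, -4.4, 21, -185, -29, -1], [0, -2.7, -4.4, 21, -185, -29, -1], [0, -2.7, -4.4, 21, -180, -20, -1], [0, -2.7, -4.4, 21, -172, -6, -1], [0, -2.7, -4.4, 21, -163, 9, -1], [0, -2.7, -4.4, 21, -154, 25, -1], [0, -2.7, -4.4, 20.6, -147.8, 36, -1], [0, -2.7, -4.4, 20.6, -147.8, 36, -1], [0, -2.7, -4.4, 20.6, -147.8, 36, -1]])

```text
time_s: 21.35
ee_pos: [490.8, -167.6, 116.8]
ee_rot: [-150.0, 0.1, -8.1]
force: [0.3, -0.3, -3.6]
gripper_width: 9.8
gripper_force: 50.0
```

```bash
python3 - <<'E'
from plan import *
s=state(); print(s['time_s'],s['ee_pos'].round(1),s['force'].round(1),s['gripper_width'],s['qpos'].round(1))
for n in('scene','side'): cv2.imwrite(f'pics/{n}9.png',grab_frame(n)[:,:,::-1])
# where is the lip/front wall: expected pixels vs bright wall corner
T,G=tool(82,0); p,_=pour(0,95); lip=BC-48*bu-25*bv+95*bw
print('lip px',proj('scene',[lip,lip+37*T.apply([0,1,0])+[0,0,18],lip-37*T.apply([0,1,0])+[0,0,18]]).round(1).tolist())
for j,t in enumerate(range(6,75,6)): print(t,goto(*act(pour(t,95-35*t/72))))
print(75,goto(*act(pour(75,60))))
E
```

```text
21.35 [ 490.8 -167.6  116.8] [ 0.3 -0.3 -3.6] 9.822974270216196 [-36.7  25.3 101.   27.6  71.3  48.3]
lip px [[266.9, 163.4], [256.9, 153.2], [277.1, 164.8]]
6 [-5.8, 0.0, -0.1, 0.3, -8.9, -9.2]
12 [-11.8, 0.0, -0.1, 0.3, -18.6, -16.6]
18 [-17.8, 0.0, -0.1, 0.3, -29.3, -22.8]
24 [-23.8, 0.0, -0.1, 0.3, -40.8, -27.7]
30 [-29.8, 0.0, -0.1, 0.3, -53.0, -31.1]
36 [-35.8, 0.0, -0.1, 0.2, -65.8, -33.1]
42 [-41.8, 0.0, -0.1, 0.2, -79.0, -33.6]
48 [-47.8, 0.0, -0.1, 0.2, -92.4, -32.6]
54 [-53.8, 0.0, -0.1, 0.2, -105.9, -30.0]
60 [-59.8, 0.0, -0.1, 0.2, -119.3, -25.8]
66 [-65.8, 0.0, -0.2, 0.2, -132.4, -20.1]
72 [-71.8, 0.0, -0.2, 0.2, -145.1, -12.8]
75 [-74.8, 0.0, -0.2, 0.1, -152.0, -9.9]
```

Call:
carry_out(commands=[[-5.8, 0, 0, 0.3, -8.9, -9.2, -1], [-11.8, 0, -0.1, 0.3, -18.6, -16.6, -1], [-17.8, 0, -0.1, 0.3, -29.3, -22.8, -1], [-20.8, 0, -0.1, 0.3, -35, -25.4, -1], [-23.8, 0, -0.1, 0.3, -40.8, -27.7, -1], [-26.8, 0, -0.1, 0.3, -46.9, -29.5, -1], [-29.8, 0, -0.1, 0.3, -53, -31.1, -1], [-32.8, 0, -0.1, 0.3, -59.4, -32.2, -1], [-35.8, 0, -0.1, 0.2, -65.8, -33.1, -1], [-38.8, 0, -0.1, 0.2, -72.4, -33.5, -1], [-41.8, 0, -0.1, 0.2, -79, -33.6, -1], [-44.8, 0, -0.1, 0.2, -85.7, -33.2, -1], [-47.8, 0, -0.1, 0.2, -92.4, -32.6, -1], [-50.8, 0, -0.1, 0.2, -99.2, -31.4, -1], [-53.8, 0, -0.1, 0.2, -105.9, -30, -1], [-56.8, 0, -0.1, 0.2, -112.6, -28, -1], [-59.8, 0, -0.1, 0.2, -119.3, -25.8, -1], [-62.8, 0, -0.1, 0.2, -126, -23, -1], [-65.8, 0, -0.2, 0.2, -132.4, -20.1, -1], [-68.8, 0, -0.2, 0.2, -138.8, -16.5, -1]])

```text
time_s: 23.45
ee_pos: [506.7, -55.3, 201.6]
ee_rot: [141.2, -0.1, -8.0]
force: [-0.3, 0.0, -1.4]
gripper_width: 9.6
gripper_force: 50.0
```

```bash
python3 - <<'E'
from plan import *
s=state(); print(s['time_s'],s['ee_pos'].round(1),s['force'].round(1),s['gripper_width'],s['qpos'].round(1))
for n in('scene','side'): cv2.imwrite(f'pics/{n}10.png',grab_frame(n)[:,:,::-1])
print(75,goto(*act(pour(75,62))))
E
```

```text
23.45 [506.7 -55.3 201.6] [-0.3  0.  -1.4] 9.608587893549423 [ 14.8  20.7  99.4 -36.   79.5 125.8]
75 [-6.2, 0.1, 0.2, 0.7, -7.1, -10.7]
```

Call:
carry_out(commands=[[-3, 0, 0, 0.3, -3.5, -5.3, -1], [-6, 0, 0, 0.5, -7.1, -10.7, -1], [-6, 0, 0, 0.5, -7.1, -10.7, -1], [-6, 0, 0, 0.5, -7.1, -10.7, -1], [-6, 0, 0, 0.5, -7.1, -10.7, -1], [-6, 0, 0, 0.5, -7.1, -10.7, -1], [-6, 0, 0, 0.5, -7.1, -10.7, -1], [-6, 0, 0, 0.5, -7.1, -10.7, -1]])

```text
time_s: 24.35
ee_pos: [508.9, -44.5, 204.6]
ee_rot: [135.2, 0.0, -7.9]
force: [0.8, 0.5, -2.1]
gripper_width: 9.7
gripper_force: 50.0
```

```bash
python3 - <<'E'
from plan import *
s=state(); print(s['time_s'],s['ee_pos'].round(1),s['force'].round(2))
# way back: untilt keeping lip clear (raise first)
for t,z in((60,110),(40,140),(20,160),(0,170)): print(t,goto(*act(pour(t,z))))
E
```

```text
24.35 [508.9 -44.5 204.6] [ 0.75  0.49 -2.09]
60 [14.9, 0.1, 0.1, -0.1, 51.5, -3.7]
40 [34.9, 0.1, 0.1, -0.2, 85.2, 22.9]
20 [54.9, 0.1, 0.2, -0.2, 94.6, 58.1]
0 [74.9, 0.1, 0.2, -0.2, 80.4, 95.7]
```

Call:
carry_out(commands=[[7.5, 0, 0, 0, 26, -2, -1], [14.9, 0, 0, 0, 51.5, -3.7, -1], [22, 0, 0, 0, 64, 5, -1], [28, 0, 0, 0, 75, 14, -1], [34.9, 0, 0, 0, 85.2, 22.9, -1], [42, 0, 0, 0, 89, 35, -1], [48.5, 0, 0, 0, 92, 47, -1], [54.9, 0, 0, 0, 94.6, 58, -1], [62, 0, 0, 0, 90, 71, -1], [68.5, 0, 0, 0, 85, 84, -1], [74.9, 0, 0, 0, 80.4, 95.7, -1], [74.9, 0, 0, 0, 80.4, 95.7, -1], [74.9, 0, 0, 0, 80.4, 95.7, -1]])

```text
time_s: 25.65
ee_pos: [491.4, -168.1, 192.9]
ee_rot: [-150.0, 0.1, -7.9]
force: [0.6, -0.2, -1.5]
gripper_width: 9.6
gripper_force: 50.0
```

```bash
python3 - <<'E'
from plan import *
s=state(); print(s['time_s'],s['ee_pos'].round(1),s['ee_rot'].round(1),s['force'].round(2))
for pg in (grasp(0,120),grasp(0,15)): print(goto(*act(pg)))
for n in('scene','side'): cv2.imwrite(f'pics/{n}11.png',grab_frame(n)[:,:,::-1])
# nuts: bright grey blobs inside bin (low saturation) in both views, on plane z=17
C=BC
for n in('scene','side'):
    im=cv2.imread(f'pics/{n}11.png'); hsv=cv2.cvtColor(im,cv2.COLOR_BGR2HSV)
    poly=proj(n,[BC+a*bu+b*bv+17*bw for a,b in((-101,-57),(-101,57),(6,57),(6,-57))]).astype(np.int32)
    m=np.zeros(im.shape[:2],np.uint8); cv2.fillPoly(m,[poly],1); g=((hsv[...,1]<100)&(m>0)).astype(np.uint8)
    k,l,st,ce=cv2.connectedComponentsWithStats(g)
    for i in range(1,k):
        if st[i,4]>3:
            p=onz(n,[ce[i]],17)[0]; print(n,st[i].tolist(),((p-BC)@bu).round(0),((p-BC)@bv).round(0))
E
```

```text
25.65 [ 491.4 -168.1  192.9] [-1.5e+02  1.0e-01 -7.9e+00] [ 0.59 -0.19 -1.51]
[0.1, 2.9, 4.4, -34.2, 141.8, -38.4]
[0.1, 2.9, 4.4, -34.0, 194.3, 52.5]
scene [246, 158, 52, 30, 460] -45.0 13.0
side [221, 195, 22, 21, 156] -15.0 2.0
side [242, 210, 3, 2, 4] -51.0 -14.0
side [238, 212, 19, 14, 109] -89.0 -8.0
```

Call:
carry_out(commands=[[0, 0.7, 1.1, -8.5, 35, -10, -1], [0, 1.5, 2.2, -17, 71, -19, -1], [0, 2.2, 3.3, -25, 106, -29, -1], [0, 2.9, 4.4, -34.2, 141.8, -38.4, -1], [0, 2.9, 4.4, -34.2, 155, -15, -1], [0, 2.9, 4.4, -34.2, 168, 7, -1], [0, 2.9, 4.4, -34.2, 181, 30, -1], [0, 2.9, 4.4, -34, 190, 45, -1], [0, 2.9, 4.4, -34, 194.3, 52.5, -1], [0, 2.9, 4.4, -34, 194.3, 52.5, -1], [0, 2.9, 4.4, -34, 194.3, 52.5, -1]])

```text
time_s: 26.85
ee_pos: [439.6, -303.5, 51.8]
ee_rot: [-150.0, -0.4, -13.1]
force: [0.2, 0.5, -0.9]
gripper_width: 9.6
gripper_force: 50.0
```

```bash
python3 - <<'E'
from plan import *
s=state(); print(s['time_s'],s['ee_pos'].round(1),s['ee_rot'].round(1),s['force'].round(2))
print(goto(*act(grasp(0,1))))
E
```

```text
26.85 [ 439.6 -303.5   51.8] [-150.    -0.4  -13.1] [ 0.16  0.52 -0.92]
[0.1, -0.2, 0.3, -1.7, 8.5, 12.9]
```

Call:
carry_out(commands=[[0, 0, 0, 0, 2, 3.5, -1], [0, 0, 0, 0, 4, 7, -1], [0, 0, 0, 0, 6, 10.4, -1], [0, 0, 0, 0, 7.5, 13, -1], [0, 0, 0, 0, 8, 13.9, -1], [0, 0, 0, 0, 8, 13.9, -1], [0, 0, 0, 0, 8, 13.9, -1]])

```text
time_s: 27.55
ee_pos: [438.7, -303.5, 35.4]
ee_rot: [-149.9, -0.3, -13.1]
force: [-1.0, -1.3, 5.6]
gripper_width: 9.7
gripper_force: 50.0
```

Call:
carry_out(commands=[[0, 0, 0, 0, 0, 0, -0.3], [0, 0, 0, 0, 0, 0, -0.2], [0, 0, 0, 0, 0, 0, -0.1], [0, 0, 0, 0, 0, 0, -0.1], [0, 0, 0, 0, 0, 0, -0.1], [0, 0, 0, 0, 0, 0, -0.1], [0, 0, 0, 0, 0, -10, -0.1], [0, 0, 0, 0, 0, -25, -0.1], [0, 0, 0, 0, 0, -50, -0.1], [0, 0, 0, 0, 0, -90, -0.1], [0, 0, 0, 0, 0, -130, -0.1], [0, 0, 0, 0, -60, -230, 0.5], [0, 0, 0, 0, -60, -230, 0.5], [0, 0, 0, 0, -60, -230, 0.5]])

```text
time_s: 28.95
ee_pos: [424.1, -366.3, 269.8]
ee_rot: [-150.3, -0.7, -13.2]
force: [1.1, -0.0, -0.4]
gripper_width: 62.3
gripper_force: 0.0
```

```bash
python3 - <<'E'
from plan import *
s=state(); print(s['time_s'],s['ee_pos'].round(1),s['force'].round(2))
u,v,w=frame(76); Rt=R.from_matrix(np.c_[u,-v,-w]); print(goto(Rt,[439,-303,330]))
c=np.array([516.7,-4,0]); u,v,w=frame(95); Rt=R.from_matrix(np.c_[u,-v,-w]); print(goto(Rt,[500,-120,330]))
E
```

```text
28.95 [ 424.1 -366.3  269.8] [ 1.07 -0.01 -0.36]
[-22.9, -23.6, -86.8, 0.8, -86.3, -20.1]
[-19.6, -28.4, -105.2, 18.6, -253.0, 75.4]
```

Call:
carry_out(commands=[[-19.6, -28.4, -105.2, 18.6, -253, 75.4, 0.5], [-19.6, -28.4, -105.2, 18.6, -253, 75.4, 0.5], [-19.6, -28.4, -105.2, 18.6, -253, 75.4, 0.5], [-19.6, -28.4, -105.2, 18.6, -253, 75.4, 0.5], [-19.6, -28.4, -105.2, 18.6, -253, 75.4, 0.5], [-19.6, -28.4, -105.2, 18.6, -253, 75.4, 0.5], [-19.6, -28.4, -105.2, 18.6, -253, 75.4, 0.5], [-19.6, -28.4, -105.2, 18.6, -253, 75.4, 0.5], [-19.6, -28.4, -105.2, 18.6, -253, 75.4, 0.5], [-19.6, -28.4, -105.2, 18.6, -253, 75.4, 0.5], [-19.6, -28.4, -105.2, 18.6, -253, 75.4, 0.5], [-19.6, -28.4, -105.2, 18.6, -253, 75.4, 0.5], [-19.6, -28.4, -105.2, 18.6, -253, 75.4, 0.5], [-19.6, -28.4, -105.2, 18.6, -253, 75.4, 0.5], [-19.6, -28.4, -105.2, 18.6, -253, 75.4, 0.5], [-19.6, -28.4, -105.2, 18.6, -253, 75.4, 0.5]])

```text
time_s: 30.55
ee_pos: [499.6, -119.3, 325.4]
ee_rot: [-179.7, -0.5, 94.9]
force: [-1.1, -0.1, -0.2]
gripper_width: 68.4
gripper_force: 0.0
```

```bash
python3 - <<'E'
from plan import *
s=state(); im=grab_frame('wrist')[:,:,::-1]; cv2.imwrite('pics/w12.png',im); sc=grab_frame('scene')[:,:,::-1]; cv2.imwrite('pics/s12.png',sc)
print(s['time_s'],s['ee_pos'].round(1),s['ee_rot'].round(1),s['qpos'].round(1))
hsv=cv2.cvtColor(im,cv2.COLOR_BGR2HSV)
poly=proj('wrist',[BC+a*bu+b*bv+10*bw for a,b in((-101,-57),(-101,57),(8,57),(8,-57))],s).astype(np.int32); print(poly.tolist())
m=np.zeros(im.shape[:2],np.uint8); cv2.fillPoly(m,[poly],1); g=((hsv[...,1]<110)&(m>0)).astype(np.uint8)
k,l,st,ce=cv2.connectedComponentsWithStats(g)
for i in range(1,k):
    if st[i,4]>5: p=onz('wrist',[ce[i]],15,s)[0]; print(st[i].tolist(),((p-BC)@bu).round(0),((p-BC)@bv).round(0))
# ascii of region
x0,y0=poly.min(0);x1,y1=poly.max(0)
for y in range(max(y0,0),y1+1): print(''.join('.' if not m[y,x] else ('#' if hsv[y,x,1]<110 and hsv[y,x,2]>110 else ('o' if hsv[y,x,1]<110 else ' ')) for x in range(x0,x1+1)))
# tray outline in scene: nut holes gone?
f=lambda P:proj('scene',P)
T,_=tool(TH,0)
q=[f(O+T.apply([a,b,13]))[0].astype(int) for a in(-40,-20,0,20,40) for b in(-20,0,20)]
print([int(sc[y,x].mean()) for x,y in q])
g0=cv2.imread('pics/scene0.png'); print([int(g0[y,x].mean()) for x,y in q])
E
```

```text
30.55 [ 499.6 -119.3  325.4] [-179.7   -0.5   94.9] [-14.9  10.   85.1   0.4  85.4 -19.9]
[[233, 119], [249, 44], [319, 61], [300, 135]]
[239, 75, 69, 30, 1136] -53.0 -1.0
................   ....................................................................
................       ................................................................
................           ............................................................
...............                ........................................................
...............                    ....................................................
...............                        ................................................
...............                            ............................................
...............                                ........................................
..............                                      ...................................
..............                                          ...............................
..............                                  
[... 6616 characters left out ...]
      .................
............................................                         ..................
.................................................                    ..................
.....................................................                ..................
.........................................................            ..................
.............................................................       ...................
.................................................................   ...................
[207, 208, 205, 222, 221, 205, 221, 222, 206, 224, 220, 192, 225, 222, 206]
[87, 124, 165, 142, 131, 210, 81, 174, 87, 124, 116, 194, 212, 218, 202]
```

```bash
python3 -c "
from workcell import workorder
print(workorder.job_done())"
```

```text
the job is handed in; nothing more can be done
None
```

The job is handed in, but its verdict wasn't shown: the last views showed the divider upright and home in the slot and nut area in the larger compartment matching five nuts, and the empty tray was set down on the bench and released at its starting spot, at about 31 s of the 72 s allowed.

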